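Clamp a vial in the bench press and keep the plunger held down

ROBOT

A 6-joint arm with a two-finger parallel gripper is mounted at the origin on the work surface; the furniture and walls round the work are solid. World frame = base frame: x ahead of the robot, y to its left, z up, the work surface at z = 0. Lengths are in m, angles in degrees, forces in N, time in s.
With the tool pointing down it reaches from about 0.4 to 0.825 m from the base axis. Payload 7 kg.
Tool frame: the origin (TCP) lies midway between the tips of the shut fingers; the grasp point (between the pads) lies 19 mm behind it (grip_depth is the distance from the TCP to the grasp point, in m); z points along the fingers, y is the direction in which the jaws open and shut (so a half turn about z gives the same grasp; the last joint's range is limited). The gripper opens to 88 mm and grips with 3 to 60 N. Pads are 19 mm wide; open, the fingers measure 130 mm over their backs; the gripper's body (78 mm by 193 mm) begins 47 mm behind the grasp point.
Start: joints at [-53.91, 20.546, 0.682, 0, -70.136, -16.507], TCP at [0.226, -0.636, 0.227] pointing down, gripper open.
Joint ranges: [-176.03, 176.03], [-82.01, 121.73], [-58.28, 71.71], [-173.87, 95.51], [-174.79, -0.11], [-173.66, 173.66]. Speed limits (degrees/s): [136.94, 136.94, 172.46, 180, 180, 180].

INTERFACE

Orientations are given as [roll, pitch, yaw] about the fixed x, y, z axes, in that order (R = Rz(yaw) Ry(pitch) Rx(roll)).
In Python, from plant import * gives the robot as it stands.
- The arm moves only by the shell command python3 -m inch 'ROWS'. ROWS is JSON, a list of rows, each an object of numbers: "ax", "ay", "az": the turn, a rotation vector about the tool's x, y, z in degrees; "dx", "dy", "dz": the shift along the tool's x, y, z in mm; "fingers": the finger opening in mm, from 0 to 87.6. In form: [{"ax": .., "ay": .., "az": .., "dx": .., "dy": .., "dz": .., "fingers": ..}, ...]. A call has 1 to 8 rows; each row is the pose to reach, as a shift and turn from the pose commanded when the call began, along the tool's axes at that moment; what a row does not reach only later rows make up. A row lasts 1/8 s, in which the tool goes at most 62.5 mm and 10.7 degrees, less where a joint would pass 70% of its speed; a pose out of reach is approached as far as the arm can. A call with a gripper value outside its range is refused whole. The fingers move at their own pace and stop on an object; the grip force is fixed at half the most. Time passes only in rows, so rows that repeat a pose let the fingers close. It gives the time, the measured TCP pose, the force and the opening at its end, in the units of the state.
- get_obs(): the state, without advancing time (a new reading comes with each control period).
- snapshot(name): name is "side" or "top" or "wrist"; returns a dict with "image" (420x560x3 uint8, red, green, blue), "fx", "fy", "cx", "cy" (pixels), "rvec" (rotation vector, rad) and "tvec" (3), from world to camera coordinates, as OpenCV has them. Camera axes: x right, y down, z forward; pixel columns grow to the right and rows downward; lengths in m; the calibration is good to about 2 mm. A picture is of the moment at which its call begins. There is no depth.
- close_job(): hands the job in, once; it reports no verdict.
Trained networks look in the newest picture that a camera, given by its name, has taken for a name from the list of things; names that differ only in an ending like _2 or _b are one class to them, and where a whole thing is asked for, a point or a joint stands for the part that bears it (a point fixed in the world has none). Each returns a list of dicts, best first, with "score" (0 to 1); they miss things now and then, are a little off and sometimes report something else, mostly with a low value. They report only what shows in the picture. A call takes as long as a camera call. They do not tell look-alikes from the thing itself.
- search_frame(target, camera): "bbox" ([centre column, centre row, width, height] in pixels, round what is visible of it).
- trace(target, camera): "mask" (420x560 bool, what is visible of it) and "bbox" ([centre column, centre row, width, height] in pixels, round what is visible of it).
- landmark_of(target, camera): "position" ([column, row] in pixels: a listed point, or the origin of a listed thing).
The state is a dict: "clock": time; "joint_pos": joint angles; "qvel": joint speeds; "tau": joint torques, N m; "tool_pos": TCP position; "orientation": TCP orientation; "force": force on the tool from outside, world axes, zero at the start; "moment": the same for the moment, N m; "opening": finger opening in m.
Only numpy, scipy, OpenCV 4.12 (cv2) and the standard library are available. Lean on these libraries where they do the work, as an engineer would, in place of code of your own. Each camera call takes 0.05 s, during which the arm holds its last target.

TASK

Take the smallest of the three bottles, stand it upright in the round nest of the press's carriage and let go of it, then slide the carriage by its upright handle under the press head, fully home against the stop. Then press the knob of the sprung plunger 15 mm down with the fingers, so that the knob's underside is level with the top of the small gauge post beside it and the foot bears on the cap, and finish while still holding it there: it springs back if released. Leave the other two bottles standing where they are.

Things in the scene. Friction and masses are not known exactly. Their poses are not given: they have to be found in the camera images.
- press: Grey bench press, fixed to the worktop; moves and turns between starts. Origin: on the worktop straight under the plunger. Its z is up; the carriage slides along its +y; the column is on its +x side. Base 74 mm wide (x), from y = -230 to +45 mm, 10 mm thick; column x = +45 to +69, y = -30 to +30 mm; the head overhangs x = -33 to +69, y = -30 to +30 mm, underside at z = 135, top at z = 160 mm. Gauge post: 8 mm thick, at x = 0, y = +25 mm, its top at z = 175 mm.
- carriage (a joint): Travel of the aluminium carriage along the press's +y, in m: 0 = all the way out, 0.14 = fully home against the stop, nest centred under the plunger. Starts between 0 and 0.03, so the nest is then 110 to 140 mm short of the plunger axis. It stays where it is left; friction about 1.5 N.
- nest (a point): Centre of the floor of the round nest in the carriage; its axes are parallel to the press's. The nest is a blind hole 39 mm in diameter and 14 mm deep with a 2 mm chamfer, in a block 62 x 62 mm. Floor 21 mm above the worktop, block top 35 mm.
- handle_top (a point): Centre of the top of the carriage's handle, an upright black round post 18 mm in diameter, 85 mm in the press's -y from the nest centre. Its top is 85 mm above the worktop; below it the carriage bar's top is at 23 mm and a 26 mm wide collar reaches up to 27 mm. It can be gripped from above or pushed.
- plunger (a joint): Downward travel of the plunger in m: 0 = up (at rest), 0.025 = its stop. A spring returns it: about 4 N to start, 400 N/m; with a vial beneath, the foot touches the cap at about 0.008 and adds 2 N and 500 N/m more, about 14 N in all at 0.015.
- knob_top (a point): Centre of the flat top of the plunger's round black knob (40 mm in diameter, 16 mm high), on the press's z axis. 206 mm above the worktop at rest, 191 mm when pressed 15 mm.
- foot: Round foot on the plunger's lower end, 24 mm in diameter, sprung on the plunger; origin at the centre of its underside, 109 mm above the worktop at rest.
- vial: The vial: the smallest of the three bottles, brown with a black screw cap, loose and upright. 34 mm in diameter, 80 mm tall (body to 66 mm, then a cap of 26 mm diameter), about 45 g. Origin: centre of its underside, z up. When seated in the nest its cap's top is 101 mm above the worktop.
- dropper: White bottle with a blue cap, 42 mm in diameter, 96 mm tall; bystander. Origin: centre of its underside.
- reagent: Brown bottle with a black cap, 54 mm in diameter, 118 mm tall; bystander. Origin: centre of its underside.
Things that resemble listed ones, but are neither listed nor needed, are in the scene too. Leave any red look-alike of the vial alone.

How it is judged:
By the outcome, as a careful person would: the job done as asked, in the order asked, and still so for the second after the job is handed in, while the arm keeps its last pose, push and grip.
It also fails if it takes over 66 s, if anything falls off the work surface, if the arm or the gripper's body presses on something with over 40 N, if the wrist force passes 120 N, or if a joint passes its speed limit or range.

## Working session

There is one attempt and no reset: what is moved stays moved. The work goes in short steps, Python scripts to look and compute and a shell command to move; the robot and the scene stay as the last step left them, time stands still between calls to the robot, and variables do not carry over. Pictures are saved under pics/ and viewed, and the job is handed in when it is done.

```bash
mkdir -p pics; ls; cat > h.py <<'E'
from plant import *
import numpy as np, cv2
def snap(n,f=None):
    s=snapshot(n)
    if f: cv2.imwrite('pics/'+f,cv2.cvtColor(s['image'],cv2.COLOR_RGB2BGR))
    return s
def ray(s,p):
    R,_=cv2.Rodrigues(np.array(s['rvec'],float)); t=np.array(s['tvec'],float).reshape(3)
    d=R.T@np.array([(p[0]-s['cx'])/s['fx'],(p[1]-s['cy'])/s['fy'],1]); return -R.T@t,d
def atz(s,p,z):
    c,d=ray(s,p); return c+d*(z-c[2])/d[2]
def proj(s,P):
    R,_=cv2.Rodrigues(np.array(s['rvec'],float)); q=R@np.array(P,float)+np.array(s['tvec'],float).reshape(3)
    return np.array([s['fx']*q[0]/q[2]+s['cx'],s['fy']*q[1]/q[2]+s['cy']])
def tri(a,b):
    (c1,d1),(c2,d2)=a,b
    A=np.stack([d1,-d2],1); k=np.linalg.lstsq(A,c2-c1,rcond=None)[0]
    p,q=c1+d1*k[0],c2+d2*k[1]; return (p+q)/2,np.linalg.norm(p-q)
E
python3 - <<'E'
from h import *
np.set_printoptions(precision=4,suppress=True)
S={n:snap(n,n+'0.png') for n in('side','top','wrist')}
for n,s in S.items(): print(n,ray(s,(s['cx'],s['cy'])),s['fx'])
for t in ['vial','dropper','reagent','nest','handle_top','knob_top','press','foot']:
  for n in S:
    for r in landmark_of(t,n)[:4]: print(t,n,np.round(r['position'],1),round(r['score'],2))
print(get_obs())
E
```

```text
pics
side (array([ 0.4903, -0.8247,  0.6222]), array([-0.0264,  0.8457, -0.533 ])) 414.32766612446477
top (array([ 0.382 , -0.0795,  1.0368]), array([ 0.0643,  0.0172, -0.9978])) 392.4887897021001
wrist (array([ 0.1558, -0.6605,  0.3837]), array([ 0.2571,  0.0913, -0.9621])) 364.03052523507677
vial side [262.4 306.6] 0.97
vial side [228.9 329.8] 0.81
vial side [230.9 302.1] 0.68
vial side [216.1 364.9] 0.58
vial top [361.7 232.2] 0.68
vial top [335.5 216.4] 0.65
vial top [392.2 239.2] 0.47
vial top [335.5 236.3] 0.44
dropper side [305.9 300.4] 0.61
dropper top [332.6 183.4] 0.68
reagent side [283.  365.8] 0.61
reagent top [393.4 195. ] 0.82
reagent top [363.4 233.4] 0.32
nest side [283.6 233.1] 0.92
nest top [247.7 203.1] 0.93
handle_top side [280.9 227.4] 0.58
handle_top top [277.1 199.3] 0.67
knob_top side [281.6 138.6] 0.52
knob_top top [172.4 202.5] 0.76
press side [280.9 207.4] 0.96
press top [195.  208.3] 0.94
foot side [281.5 174.1] 0.57
{'clock': 1.35, 'joint_pos': array([-53.9115,  20.5473,   0.682 ,   0.0006, -70.1348, -16.5068]), 'qvel': array([ 0.0646, -0.0415,  0.0083, -0.0466,  0.0185, -0.0429]), 'tau': array([  0.0002, -58.239 ,  29.3287,   7.0023,   0.0123,   0.    ]), 'tool_pos': array([ 0.2262, -0.636 ,  0.2266]), 'orientation': array([-179.9999,   -0.0005, -160.4181]), 'force': array([ 0.1089, -0.0175,  0.6259]), 'moment': array([ 0.0054, -0.0147,  0.0443]), 'opening': 0.08754475321493421}
```

View pics/side0.png

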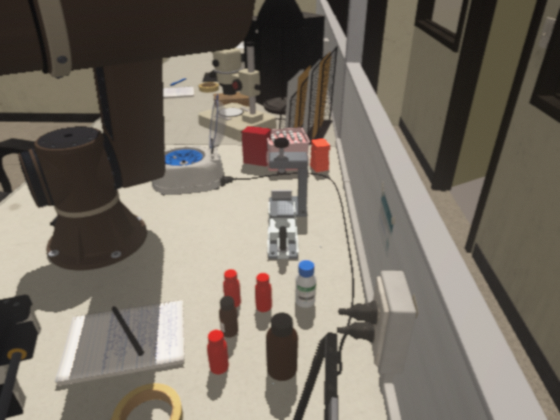

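View pics/top0.png

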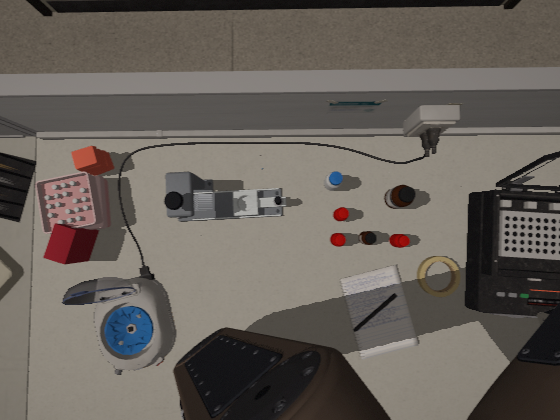

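View pics/wrist0.png

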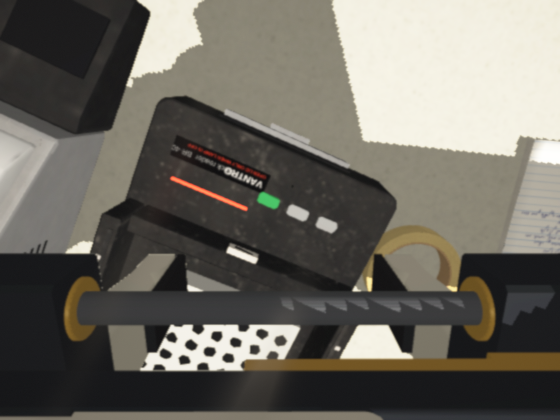

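Three bottles have the vial's shape and are red: side (262,295), (231,290) and (217,352). The fourth is the brown one with a black cap, at side (229,318) and top (367,238). The brown one fits the description, and it is smaller than the large brown reagent bottle at side (282,347). I'll confirm it in a crop.

```bash
python3 - <<'E'
from h import *
np.set_printoptions(precision=4,suppress=True)
a=cv2.imread('pics/side0.png')[250:390,190:330]; b=cv2.imread('pics/top0.png')[160:260,310:420]
cv2.imwrite('pics/crop0.png',np.hstack([cv2.resize(a,(390,390),interpolation=2),cv2.resize(b,(400,390),interpolation=2)]))
S={n:snap(n) for n in('side','top')}
for t in ['vial','dropper','reagent','nest','handle_top','knob_top','press']:
  z=dict(nest=.021,handle_top=.085,knob_top=.206).get(t,0)
  L={}
  for n in S:
    L[n]=landmark_of(t,n)
    for r in L[n][:5]: print(t,n,np.round(r['position'],1),round(r['score'],2),atz(S[n],r['position'],z))
  if len(L['side'])==1 and len(L['top'])==1: print('tri',tri(ray(S['side'],L['side'][0]['position']),ray(S['top'],L['top'][0]['position'])))
E
```

```text
vial side [231.2 300.5] 0.87 [ 0.3629 -0.203   0.    ]
vial side [263.  304.4] 0.87 [ 0.4297 -0.212   0.    ]
vial side [219.8 364.9] 0.82 [ 0.3643 -0.3596  0.    ]
vial side [228.8 330. ] 0.66 [ 0.369  -0.2811  0.    ]
vial top [361.9 235.5] 0.72 [ 0.374  -0.2762  0.    ]
vial top [335.8 215.4] 0.72 [ 0.4272 -0.2085  0.    ]
vial top [393.3 237. ] 0.71 [ 0.3698 -0.3581  0.    ]
vial top [337.1 235.8] 0.64 [ 0.3735 -0.2112  0.    ]
dropper side [304.6 298.2] 0.76 [ 0.5154 -0.1916  0.    ]
dropper side [283.9 228.1] 0.65 [0.4645 0.0619 0.    ]
dropper top [333.6 183.9] 0.77 [ 0.5108 -0.2038  0.    ]
reagent side [282.6 365. ] 0.97 [ 0.4747 -0.3564  0.    ]
reagent top [393.6 195.8] 0.85 [ 0.4782 -0.3614  0.    ]
tri (array([ 0.4763, -0.3601,  0.0052]), np.float64(0.002924357331168781))
nest side [286.2 229.2] 0.76 [0.4713 0.0273 0.021 ]
nest top [245.4 202.1] 0.93 [0.462  0.0282 0.021 ]
nest top [170.6 200.4] 0.24 [0.4675 0.2237 0.021 ]
handle_top side [283.5 226.1] 0.79 [ 0.4669 -0.0514  0.085 ]
handle_top top [278.9 199.3] 0.89 [ 0.4634 -0.0603  0.085 ]
handle_top top [245.3 201.1] 0.52 [0.4594 0.0216 0.085 ]
knob_top side [279.5 137.5] 0.64 [0.4497 0.1736 0.206 ]
knob_top top [171.8 199.5] 0.8 [0.4539 0.1659 0.206 ]
tri (array([0.4518, 0.1645, 0.2101]), np.float64(0.003504759780825706))
press side [281.6 208.1] 0.57 [0.4551 0.1594 0.    ]
press top [195.3 207. ] 0.62 [0.4513 0.1637 0.    ]
tri (array([ 0.4533,  0.1648, -0.0036]), np.float64(0.0033828608118170586))
```

View pics/crop0.png

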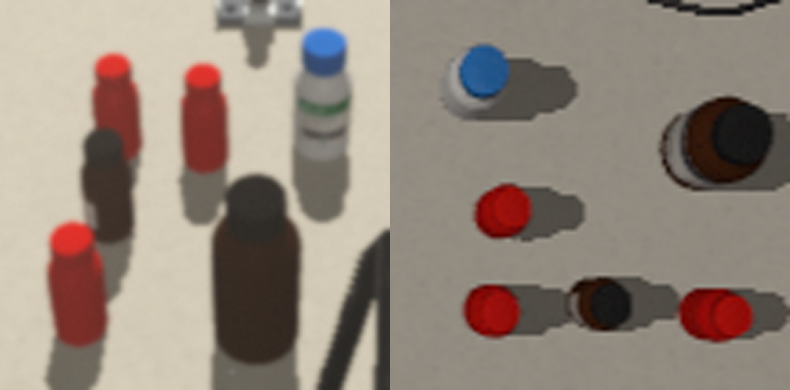

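The crop confirms it: the brown vial with the black cap stands between two red look-alikes, which sit about 75 mm away on either side in y. I'll move above it with the jaws along world x, so the fingers and gripper body stay clear of the red ones.

```bash
python3 -m inch '[{"dx":-64,"dy":72,"az":-10},{"dx":-128,"dy":144,"az":-20},{"dx":-192,"dy":216,"dz":10,"az":-30},{"dx":-257,"dy":287,"dz":20,"az":-40},{"dx":-257,"dy":287,"dz":20,"az":-50},{"dx":-257,"dy":287,"dz":20,"az":-60},{"dx":-257,"dy":287,"dz":20,"az":-69.6},{"dx":-257,"dy":287,"dz":20,"az":-69.6}]'
python3 - <<'E'
from h import *
np.set_printoptions(precision=4,suppress=True)
o=get_obs();print(o['clock'],o['tool_pos'],o['orientation'],o['joint_pos'])
s=snap('wrist','w1.png')
for t,z in(('vial',0),('reagent',0)):
  for r in landmark_of(t,'wrist'): print(t,np.round(r['position'],1),round(r['score'],2),atz(s,r['position'],z))
for n in('side','top'):
  s=snap(n,n+'1.png')
  for t,z in(('vial',0),):
    for r in trace(t,n):
      b=r['bbox'];print(n,np.round(b,1),r['score'], s['image'][int(b[1]),int(b[0])])
E
```

```text
2.15 [ 0.2262 -0.636   0.2266] [-179.9987    0.0001 -160.4168] [-53.9095  20.5462   0.6833   0.0003 -70.1359 -16.5074]
side [264.2 293.4  14.5  39.7] 0.94 [125  47  42]
side [232.1 289.3  13.9  37. ] 0.89 [128  51  45]
side [230.2 317.   20.5  40.7] 0.83 [62 50 41]
side [216.4 352.5  21.9  47.7] 0.72 [129  48  42]
top [399.6 240.9  14.1  12.1] 0.77 [137  13   9]
top [342.9 215.2  17.1  13.5] 0.72 [154  17  15]
top [337.2 237.4  15.9  14.5] 0.7 [156  14  11]
top [367.8 239.8  18.6  14.6] 0.47 [25 23 22]$[0]: bad value
```

View pics/w1.png

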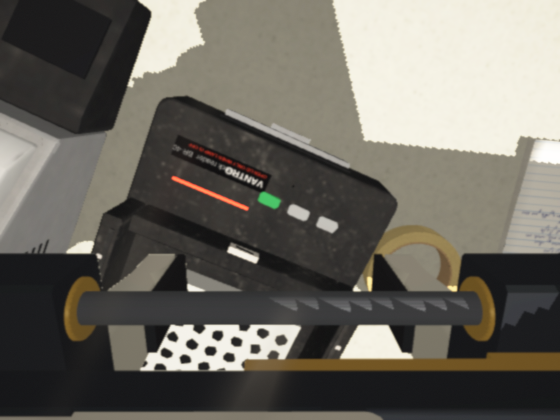

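The call was refused because rows need every field, so nothing moved. I'll resend with complete rows.

```bash
python3 -m inch '[{"ax":0,"ay":0,"az":-10,"dx":-40,"dy":45,"dz":0,"fingers":60},{"ax":0,"ay":0,"az":-20,"dx":-80,"dy":89,"dz":0,"fingers":60},{"ax":0,"ay":0,"az":-30,"dx":-120,"dy":134,"dz":5,"fingers":60},{"ax":0,"ay":0,"az":-40,"dx":-160,"dy":179,"dz":10,"fingers":60},{"ax":0,"ay":0,"az":-50,"dx":-200,"dy":223,"dz":15,"fingers":60},{"ax":0,"ay":0,"az":-60,"dx":-240,"dy":268,"dz":20,"fingers":60},{"ax":0,"ay":0,"az":-69.6,"dx":-257,"dy":287,"dz":20,"fingers":60},{"ax":0,"ay":0,"az":-69.6,"dx":-257,"dy":287,"dz":20,"fingers":60}]'
python3 - <<'E'
from h import *
np.set_printoptions(precision=4,suppress=True)
o=get_obs();print(o['clock'],o['tool_pos'],o['orientation'],o['joint_pos'])
s=snap('wrist','w1b.png')
for t,z in(('vial',0),('reagent',0)):
  for r in landmark_of(t,'wrist'): print(t,np.round(r['position'],1),round(r['score'],2),atz(s,r['position'],z))
E
```

```text
clock: 3.5
tool_pos: [0.3729, -0.278, 0.207]
orientation: [-179.9, -0.0, -90.6]
force: [0.4, -0.3, 0.3]
opening: 0.0599
3.5 [ 0.3729 -0.278   0.207 ] [-179.9356   -0.0135  -90.5675] [-12.3525   1.2101 -26.4454   0.0001 -62.2788  11.785 ]
vial [292.4 100.1] 0.9 [ 0.3586 -0.3614  0.    ]
vial [282.5 179.5] 0.69 [ 0.3688 -0.2845  0.    ]
vial [286.5 248.5] 0.65 [ 0.3651 -0.2096  0.    ]
vial [222.1 241.8] 0.59 [ 0.4337 -0.218   0.    ]
reagent [173.2 100.4] 0.93 [ 0.4728 -0.3623  0.    ]
```

View pics/w1b.png

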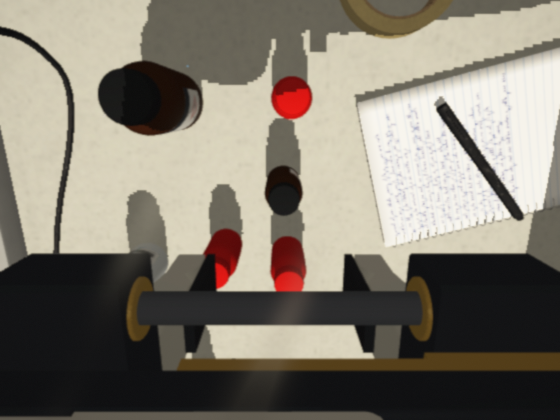

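```bash
cat >> h.py <<'E'
def cyl(x,y,z0=0.,prof=((17,0),(17,66),(13,66),(13,80))):
    a=np.linspace(0,2*np.pi,40)
    return np.concatenate([np.stack([x+r/1e3*np.cos(a),y+r/1e3*np.sin(a),0*a+z0+z/1e3],1) for r,z in prof])
def cbox(s,P):
    q=np.array([proj(s,p) for p in P]); return np.r_[q.min(0),q.max(0)]
E
python3 - <<'E'
from h import *
from scipy.optimize import least_squares
np.set_printoptions(precision=4,suppress=True)
obs=[]
for n,c in(('side',(230,317)),('top',(367,239)),('wrist',(283,190))):
  s=snap(n)
  for r in trace('vial',n):
    if np.hypot(*(np.array(r['bbox'][:2])-c))<12:
      m=r['mask']; ys,xs=np.nonzero(m); b=np.array([xs.min(),ys.min(),xs.max()+1,ys.max()+1]); obs.append((n,s,b)); print(n,b,r['score'])
f=lambda p,o:np.concatenate([cbox(s,cyl(*p))-b for n,s,b in o])
for o in [obs]+[[q] for q in obs]:
  r=least_squares(f,[.37,-.28],args=(o,)); print([q[0] for q in o],r.x,r.fun)
E
```

```text
side [219 296 239 337] 0.64
wrist [263 168 303 218] 0.95
['side', 'wrist'] [ 0.3684 -0.282 ] [-2.4792 -1.1057 -1.6883  0.4261 -1.0831 -0.7036 -0.8009  0.7045]
['side'] [ 0.3724 -0.2826] [-0.3405 -0.8253  0.3586  0.7337]
['wrist'] [ 0.3676 -0.2821] [-0.1425 -0.7557  0.1424  0.6426]
```

```bash
python3 -m inch '[{"ax":0,"ay":0,"az":-0.6,"dx":4,"dy":4.5,"dz":45,"fingers":60},{"ax":0,"ay":0,"az":-0.6,"dx":4,"dy":4.5,"dz":90,"fingers":60},{"ax":0,"ay":0,"az":-0.6,"dx":4,"dy":4.5,"dz":125,"fingers":60},{"ax":0,"ay":0,"az":-0.6,"dx":4,"dy":4.5,"dz":150,"fingers":60},{"ax":0,"ay":0,"az":-0.6,"dx":4,"dy":4.5,"dz":170,"fingers":60},{"ax":0,"ay":0,"az":-0.6,"dx":4,"dy":4.5,"dz":178,"fingers":60},{"ax":0,"ay":0,"az":-0.6,"dx":4,"dy":4.5,"dz":178,"fingers":60}]'
python3 - <<'E'
from h import *
snap('side','s2.png');snap('wrist','w2.png');snap('top','t2.png')
a=cv2.imread('pics/s2.png')[200:400,150:350]; b=cv2.imread('pics/w2.png')
cv2.imwrite('pics/c2.png',np.hstack([cv2.resize(a,(360,360)),cv2.resize(b,(430,360))]))
E
```

```text
clock: 4.82
tool_pos: [0.3674, -0.2835, 0.0284]
orientation: [179.9, 0.0, -90.2]
force: [-0.1, -0.4, -0.3]
opening: 0.0601
```

View pics/c2.png

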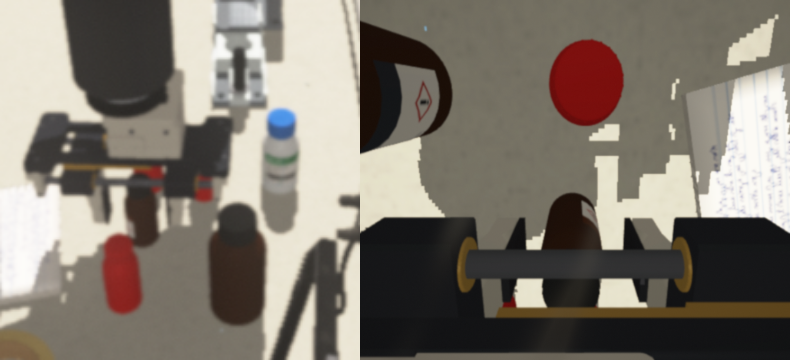

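The picture shows the brown vial between the open fingers (right panel, about (571,250)) with no contact. Next I'll close, then lift a little.

```bash
python3 -m inch '[{"ax":0,"ay":0,"az":0,"dx":0,"dy":0,"dz":0,"fingers":25},{"ax":0,"ay":0,"az":0,"dx":0,"dy":0,"dz":0,"fingers":25},{"ax":0,"ay":0,"az":0,"dx":0,"dy":0,"dz":0,"fingers":25},{"ax":0,"ay":0,"az":0,"dx":0,"dy":0,"dz":0,"fingers":25}]'
python3 -m inch '[{"ax":0,"ay":0,"az":0,"dx":0,"dy":0,"dz":-30,"fingers":25},{"ax":0,"ay":0,"az":0,"dx":0,"dy":0,"dz":-75,"fingers":25},{"ax":0,"ay":0,"az":0,"dx":0,"dy":0,"dz":-125,"fingers":25},{"ax":0,"ay":0,"az":0,"dx":0,"dy":0,"dz":-150,"fingers":25},{"ax":0,"ay":0,"az":0,"dx":0,"dy":0,"dz":-150,"fingers":25}]'
python3 - <<'E'
from h import *
from scipy.optimize import least_squares
np.set_printoptions(precision=4,suppress=True)
for n in ('side','top'):
  s=snap(n,n+'3.png')
  for t,z in(('nest',.021),('handle_top',.085),('knob_top',.206),('press',0)):
    for r in landmark_of(t,n)[:2]: print(t,n,np.round(r['position'],1),round(r['score'],2),atz(s,r['position'],z))
s=snap('wrist','w3.png')
E
```

```text
clock: 5.48
tool_pos: [0.3678, -0.2834, 0.0288]
orientation: [-180.0, -0.0, -90.2]
force: [-0.2, 0.5, 1.9]
opening: 0.0327
clock: 6.1
tool_pos: [0.3687, -0.2836, 0.1806]
orientation: [-179.8, -0.1, -90.2]
force: [0.2, 0.3, -1.1]
opening: 0.0325
nest side [281.4 229.5] 0.82 [0.4593 0.0256 0.021 ]
handle_top side [278.8 225.1] 0.72 [ 0.4561 -0.0477  0.085 ]
handle_top side [285.4 229.9] 0.41 [ 0.4716 -0.0662  0.085 ]
knob_top side [282.5 139. ] 0.78 [0.4577 0.164  0.206 ]
press side [281.8 208.6] 0.72 [0.4558 0.1568 0.    ]
nest top [245.5 203. ] 0.63 [0.4597 0.0279 0.021 ]
knob_top top [168.3 202.8] 0.86 [0.4469 0.1733 0.206 ]
press top [199.2 207.4] 0.79 [0.4502 0.1533 0.    ]
```

View pics/side3.png

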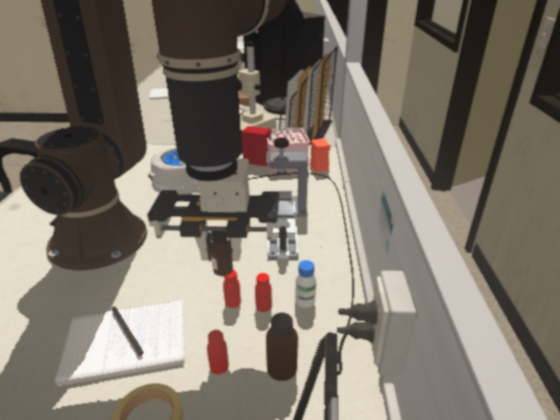

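View pics/w3.png

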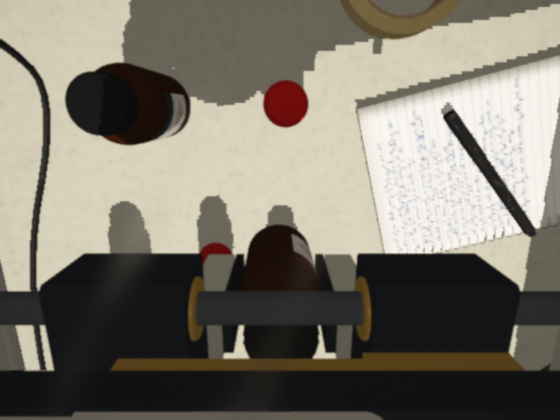

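The vial is held and lifted (opening 32.5 mm). I'll carry it toward the press so that the wrist camera looks down on the nest.

```bash
python3 -m inch '[{"ax":0,"ay":0,"az":0,"dx":-30,"dy":-10,"dz":-20,"fingers":25},{"ax":0,"ay":0,"az":0,"dx":-80,"dy":-20,"dz":-20,"fingers":25},{"ax":0,"ay":0,"az":-1,"dx":-135,"dy":-35,"dz":-20,"fingers":25},{"ax":0,"ay":0,"az":-2,"dx":-190,"dy":-50,"dz":-20,"fingers":25},{"ax":0,"ay":0,"az":-3,"dx":-245,"dy":-65,"dz":-20,"fingers":25},{"ax":0,"ay":0,"az":-3.5,"dx":-300,"dy":-80,"dz":-20,"fingers":25},{"ax":0,"ay":0,"az":-3.5,"dx":-345,"dy":-91,"dz":-20,"fingers":25},{"ax":0,"ay":0,"az":-3.5,"dx":-369,"dy":-91,"dz":-20,"fingers":25}]'
python3 -m inch '[{"ax":0,"ay":0,"az":0,"dx":0,"dy":0,"dz":0,"fingers":25}]'
python3 - <<'E'
from h import *
np.set_printoptions(precision=4,suppress=True)
s=snap('wrist','w4.png')
for t,z in(('nest',.021),('handle_top',.085),('knob_top',.206),('press',0)):
    for r in landmark_of(t,'wrist')[:2]: print(t,np.round(r['position'],1),round(r['score'],2),atz(s,r['position'],z))
s=snap('side','side4.png')
for n in ('side','wrist'):
  for r in trace('vial',n)[:4]: print(n,np.round(r['bbox'],1),r['score'])
E
```

```text
clock: 7.65
tool_pos: [0.4605, 0.0876, 0.1984]
orientation: [180.0, -0.0, -86.6]
force: [-0.0, -0.6, -0.6]
opening: 0.0333
clock: 7.78
tool_pos: [0.46, 0.0868, 0.1983]
orientation: [180.0, -0.0, -86.6]
force: [-0.5, 0.7, -1.4]
opening: 0.0332
nest [284.4 126.6] 0.87 [0.4579 0.0265 0.021 ]
handle_top [284.7   1.1] 0.62 [ 0.4639 -0.0571  0.085 ]
side [229.9 289.9  17.1  37.9] 0.74
side [283.4 151.9  13.2  38.1] 0.71
side [262.4 292.9  18.5  34.8] 0.69
side [217.8 351.3  24.5  45.2] 0.6
wrist [279.4 290.4  82.4 138.3] 0.71
```

View pics/w4.png

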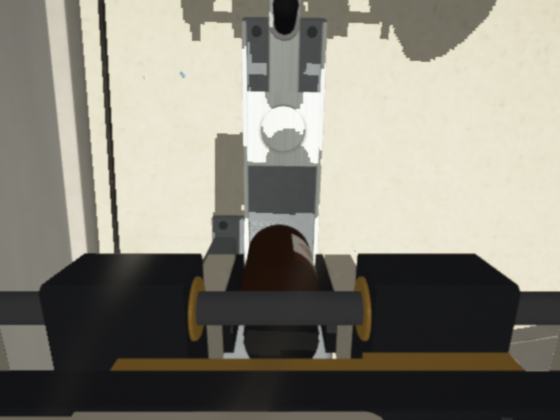

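View pics/side4.png

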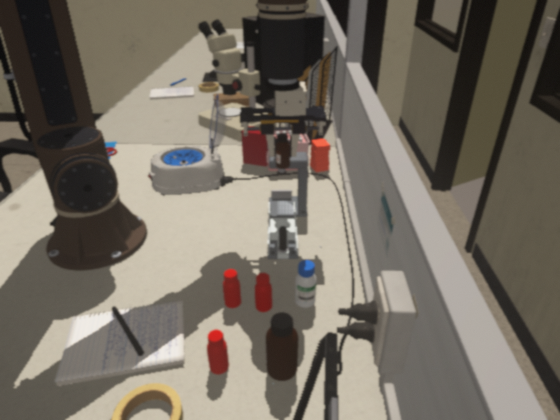

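```bash
python3 - <<'E'
import cv2
a=cv2.imread('pics/w4.png')[0:330,200:360]
cv2.imwrite('pics/c4.png',cv2.resize(a[60:260],(640,800)) [:600])
cv2.imwrite('pics/c4.png',cv2.resize(a[90:240],(640,600),interpolation=cv2.INTER_CUBIC))
E
```

```text
(no output)
```

View pics/c4.png

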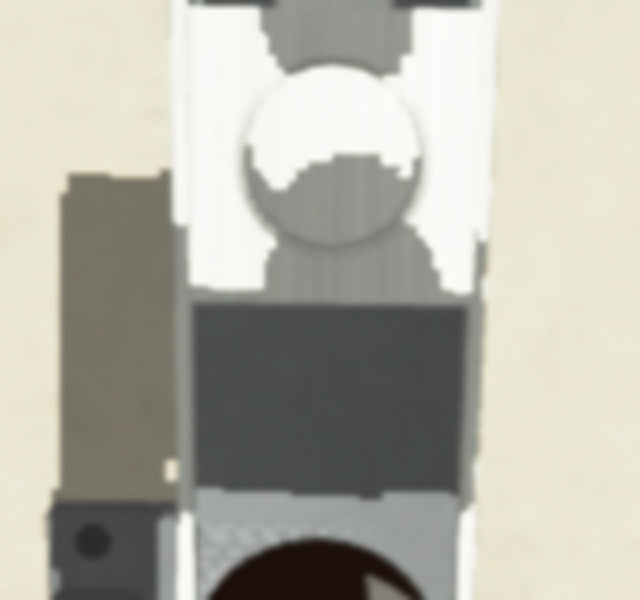

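```bash
python3 - <<'E'
from h import *
from scipy.optimize import least_squares
np.set_printoptions(precision=4,suppress=True)
s=snap('wrist'); o=get_obs(); tp=o['tool_pos']; print(tp)
p=atz(s,(283.4,128.75),.034); print('nest',p)
zb=tp[2]-.0288
im=s['image'].astype(int)
for r in (235,245): print(r,[ (c,im[r,c].tolist()) for c in range(238,322,1) if abs(im[r,c].sum()-im[r,c-1].sum())>60])
col=im[215:235,280].sum(1);print(col)
f=lambda q:(lambda b:[b[1]-225,(b[0]+b[2])/2-279.5])(cbox(s,cyl(q[0],q[1],zb,((17,0),))))
r=least_squares(f,tp[:2]); v=r.x; print('vial',v,'rel tcp',v-tp[:2],cbox(s,cyl(v[0],v[1],zb)))
d=p[:2]-v; print('need',d)
yaw=np.radians(o['orientation'][2]); print('tool dx,dy',d@[np.cos(yaw),np.sin(yaw)],d@[np.sin(yaw),-np.cos(yaw)])
E
```

```text
[0.46   0.0848 0.1986]
nest [0.4587 0.0259 0.034 ]
235 [(239, [110, 114, 113]), (240, [142, 146, 145]), (244, [214, 217, 210]), (245, [244, 245, 241]), (248, [219, 223, 213]), (249, [160, 164, 159]), (254, [110, 110, 108]), (255, [65, 59, 56]), (256, [36, 25, 20]), (291, [71, 63, 55]), (292, [104, 97, 88]), (296, [66, 58, 51]), (302, [72, 68, 64]), (303, [112, 112, 109]), (304, [140, 143, 140]), (314, [206, 208, 198]), (315, [243, 244, 239])]
245 [(239, [112, 115, 114]), (240, [147, 150, 149]), (244, [195, 199, 193]), (245, [237, 238, 233]), (248, [217, 220, 209]), (249, [114, 113, 105]), (250, [40, 30, 24]), (292, [60, 51, 44]), (293, [98, 91, 82]), (294, [124, 119, 109]), (308, [106, 104, 99]), (309, [140, 142, 139]), (314, [223, 226, 216]), (315, [246, 247, 243])]
[292 426 476 485 484 481 485 514 507 341 149  66  54  54  51  56  55  55
  55  55]
vial [0.4589 0.087 ] rel tcp [-0.0011  0.0022] [234.6605 225.     325.0221 376.2542]
need [-0.0003 -0.0611]
tool dx,dy 0.061001196846622904 0.0036994648094093655
```

```bash
python3 -m inch '[{"ax":0,"ay":0,"az":0,"dx":30,"dy":2,"dz":0,"fingers":25},{"ax":0,"ay":0,"az":0,"dx":61,"dy":3.7,"dz":0,"fingers":25},{"ax":0,"ay":0,"az":0,"dx":61,"dy":3.7,"dz":40,"fingers":25},{"ax":0,"ay":0,"az":0,"dx":61,"dy":3.7,"dz":80,"fingers":25},{"ax":0,"ay":0,"az":0,"dx":61,"dy":3.7,"dz":110,"fingers":25},{"ax":0,"ay":0,"az":0,"dx":61,"dy":3.7,"dz":120,"fingers":25},{"ax":0,"ay":0,"az":0,"dx":61,"dy":3.7,"dz":120,"fingers":25}]'
python3 - <<'E'
from h import *
np.set_printoptions(precision=4,suppress=True)
s=snap('side','s5.png'); snap('wrist','w5.png')
for r in trace('vial','side')[:5]: print(np.round(r['bbox'],1),r['score'])
tp=get_obs()['tool_pos'];print(tp)
print('expect box',cbox(s,cyl(tp[0]-.001,tp[1]+.0022,tp[2]-.0288)))
a=cv2.imread('pics/s5.png')[150:280,220:350]; b=cv2.imread('pics/w5.png')[100:400,130:430]
cv2.imwrite('pics/c5.png',np.hstack([cv2.resize(a,(400,400),interpolation=2),cv2.resize(b,(400,400))]))
E
```

```text
clock: 9.1
tool_pos: [0.4598, 0.024, 0.0786]
orientation: [180.0, -0.0, -86.7]
force: [-0.5, -0.1, -1.2]
opening: 0.0328
[282.1 207.   15.3  36.8] 0.86
[218.7 352.2  24.   46.5] 0.68
[232.1 287.8  17.1  40.1] 0.68
[263.2 293.4  14.2  38.7] 0.56
[0.4607 0.0246 0.0798]
expect box [274.391  188.5999 288.6146 223.2074]
```

View pics/c5.png

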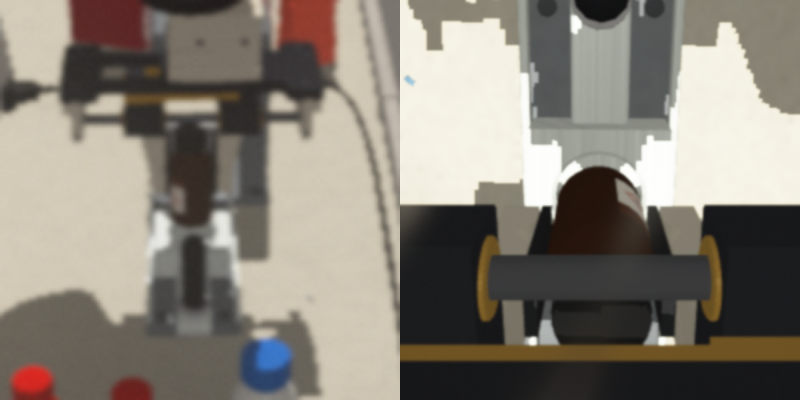

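In the wrist view the vial base (crop (598,167)) sits concentric inside the nest rim (crop (597,153)). I'll lower it slowly.

```bash
python3 - <<'E'
from h import *
s=snap('wrist')
print(atz(s,(130+597*.75,214.75),.034)[:2], atz(s,(130+598*.75,225.25),.0505)[:2])
E
python3 -m inch '[{"ax":0,"ay":0,"az":0,"dx":0,"dy":0,"dz":8,"fingers":25},{"ax":0,"ay":0,"az":0,"dx":0,"dy":0,"dz":14,"fingers":25},{"ax":0,"ay":0,"az":0,"dx":0,"dy":0,"dz":19,"fingers":25}]'
```

```text
[ 0.28745351 -0.00073947] [0.29970542 0.00110072]
clock: 9.68
tool_pos: [0.46, 0.0243, 0.0594]
orientation: [-180.0, -0.0, -86.7]
force: [1.1, 0.2, 0.6]
opening: 0.0331
```

```bash
python3 -m inch '[{"ax":0,"ay":0,"az":0,"dx":0,"dy":0,"dz":4,"fingers":25},{"ax":0,"ay":0,"az":0,"dx":0,"dy":0,"dz":7,"fingers":25},{"ax":0,"ay":0,"az":0,"dx":0,"dy":0,"dz":8.5,"fingers":25},{"ax":0,"ay":0,"az":0,"dx":0,"dy":0,"dz":8.5,"fingers":25}]'
```

```text
clock: 10.18
tool_pos: [0.4597, 0.0242, 0.0509]
orientation: [180.0, -0.0, -86.7]
force: [-0.6, 0.2, -1.0]
opening: 0.0328
```

```bash
python3 -m inch '[{"ax":0,"ay":0,"az":0,"dx":0,"dy":0,"dz":1,"fingers":60},{"ax":0,"ay":0,"az":0,"dx":0,"dy":0,"dz":1,"fingers":60},{"ax":0,"ay":0,"az":0,"dx":0,"dy":0,"dz":1,"fingers":60},{"ax":0,"ay":0,"az":0,"dx":0,"dy":0,"dz":-20,"fingers":60},{"ax":0,"ay":0,"az":0,"dx":0,"dy":0,"dz":-65,"fingers":60},{"ax":0,"ay":0,"az":0,"dx":0,"dy":0,"dz":-105,"fingers":60},{"ax":0,"ay":0,"az":0,"dx":-20,"dy":0,"dz":-130,"fingers":60},{"ax":0,"ay":0,"az":0,"dx":-50,"dy":0,"dz":-145,"fingers":60}]'
python3 -m inch '[{"ax":0,"ay":0,"az":0,"dx":0,"dy":0,"dz":0,"fingers":60}]'
python3 - <<'E'
from h import *
np.set_printoptions(precision=4,suppress=True)
s=snap('side','s6.png')
for r in trace('vial','side')[:5]: print(np.round(r['bbox'],1),r['score'])
print('expect box',cbox(s,cyl(.4587,.026,.021)))
w=snap('wrist','w6.png')
print('expect box',cbox(w,cyl(.4587,.026,.021)))
for r in trace('vial','wrist')[:5]: print(np.round(r['bbox'],1),r['score'])
for r in landmark_of('handle_top','wrist')[:2]: print(np.round(r['position'],1),atz(w,r['position'],.085))
a=cv2.imread('pics/s6.png')[150:280,220:350]; b=cv2.imread('pics/w6.png')[0:300,130:430]
cv2.imwrite('pics/c6.png',np.hstack([cv2.resize(a,(400,400),interpolation=2),cv2.resize(b,(400,400))]))
E
```

```text
clock: 11.18
tool_pos: [0.4572, 0.0744, 0.1978]
orientation: [-179.9, 0.1, -86.8]
force: [0.5, 0.3, -0.1]
opening: 0.0599
clock: 11.3
tool_pos: [0.4576, 0.0756, 0.1975]
orientation: [-179.8, 0.1, -86.6]
force: [0.2, -0.0, 0.2]
opening: 0.0605
[263.8 293.2  19.5  35.8] 0.71
[281.6 215.2  15.6  31.8] 0.64
[218.3 351.4  25.2  49.1] 0.62
[231.3 289.9  16.   38.6] 0.62
expect box [274.095  199.4576 288.1018 233.3653]
expect box [255.3405 120.6775 302.2605 170.66  ]
[279.9 144.4  46.5  50.1] 0.72
[279.2  20.4] [ 0.4632 -0.0574  0.085 ]
[282.1 270.4] [0.4505 0.1236 0.085 ]
```

View pics/c6.png

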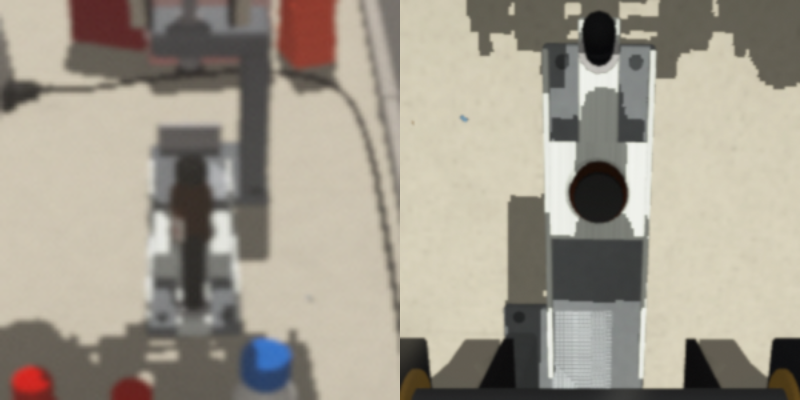

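The vial is upright in the nest (wrist (280,144), within 2 px of prediction). The handle is at (0.463,-0.057), so I'll grip it from above.

```bash
python3 -m inch '[{"ax":0,"ay":0,"az":0,"dx":45,"dy":1,"dz":0,"fingers":50},{"ax":0,"ay":0,"az":0,"dx":95,"dy":2,"dz":0,"fingers":50},{"ax":0,"ay":0,"az":0,"dx":133,"dy":2.3,"dz":0,"fingers":50},{"ax":0,"ay":0,"az":0,"dx":133,"dy":2.3,"dz":40,"fingers":50},{"ax":0,"ay":0,"az":0,"dx":133,"dy":2.3,"dz":85,"fingers":50},{"ax":0,"ay":0,"az":0,"dx":133,"dy":2.3,"dz":125,"fingers":50},{"ax":0,"ay":0,"az":0,"dx":133,"dy":2.3,"dz":150,"fingers":50},{"ax":0,"ay":0,"az":0,"dx":133,"dy":2.3,"dz":150,"fingers":50}]'
python3 - <<'E'
from h import *
np.set_printoptions(precision=4,suppress=True)
s=snap('side','s7.png'); w=snap('wrist','w7.png')
a=cv2.imread('pics/s7.png')[150:280,220:350]; b=cv2.imread('pics/w7.png')
cv2.imwrite('pics/c7.png',np.hstack([cv2.resize(a,(350,340),interpolation=2),cv2.resize(b,(450,340))]))
E
python3 -m inch '[{"ax":0,"ay":0,"az":0,"dx":0,"dy":0,"dz":0,"fingers":10},{"ax":0,"ay":0,"az":0,"dx":0,"dy":0,"dz":0,"fingers":10},{"ax":0,"ay":0,"az":0,"dx":0,"dy":0,"dz":0,"fingers":10},{"ax":0,"ay":0,"az":0,"dx":0,"dy":0,"dz":0,"fingers":10}]'
```

```text
clock: 12.55
tool_pos: [0.4604, -0.0598, 0.0442]
orientation: [179.7, -0.1, -86.8]
force: [-0.2, 0.0, 0.6]
opening: 0.0502
clock: 13.15
tool_pos: [0.4646, -0.0582, 0.0468]
orientation: [-179.7, 0.0, -86.7]
force: [4.6, -0.4, -4.0]
opening: 0.0172
```

View pics/c7.png

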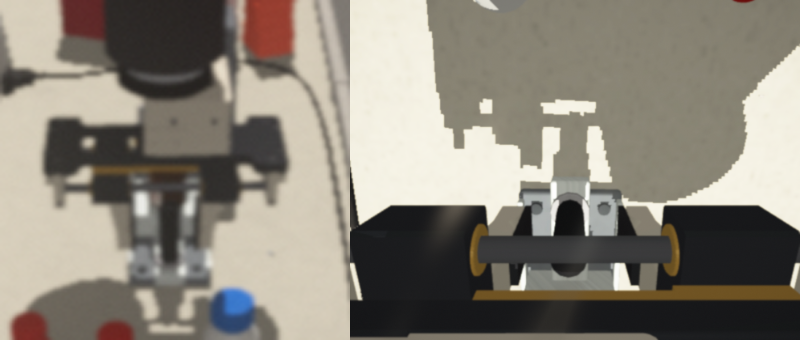

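The handle is gripped (17 mm). Now I'll slide along press +y, which is tool −x.

```bash
python3 -m inch '[{"ax":0,"ay":0,"az":0,"dx":-5,"dy":0,"dz":0,"fingers":10},{"ax":0,"ay":0,"az":0,"dx":-15,"dy":0,"dz":0,"fingers":10},{"ax":0,"ay":0,"az":0,"dx":-30,"dy":0,"dz":0,"fingers":10},{"ax":0,"ay":0,"az":0,"dx":-45,"dy":0,"dz":0,"fingers":10},{"ax":0,"ay":0,"az":0,"dx":-60,"dy":0,"dz":0,"fingers":10},{"ax":0,"ay":0,"az":0,"dx":-75,"dy":0,"dz":0,"fingers":10},{"ax":0,"ay":0,"az":0,"dx":-85,"dy":0,"dz":0,"fingers":10},{"ax":0,"ay":0,"az":0,"dx":-90,"dy":0,"dz":0,"fingers":10}]'
python3 -m inch '[{"ax":0,"ay":0,"az":0,"dx":-8,"dy":0,"dz":0,"fingers":10},{"ax":0,"ay":0,"az":0,"dx":-18,"dy":0,"dz":0,"fingers":10},{"ax":0,"ay":0,"az":0,"dx":-28,"dy":0,"dz":0,"fingers":10},{"ax":0,"ay":0,"az":0,"dx":-36,"dy":0,"dz":0,"fingers":10},{"ax":0,"ay":0,"az":0,"dx":-40,"dy":0,"dz":0,"fingers":10},{"ax":0,"ay":0,"az":0,"dx":-40,"dy":0,"dz":0,"fingers":10}]'
```

```text
clock: 14.15
tool_pos: [0.4602, 0.0328, 0.0468]
orientation: [-179.7, 0.1, -86.6]
force: [11.4, -2.0, -8.0]
opening: 0.0173
clock: 14.9
tool_pos: [0.4583, 0.0731, 0.0468]
orientation: [-179.6, 0.1, -86.6]
force: [12.3, 1.5, -9.2]
opening: 0.0176
```

```bash
python3 -m inch '[{"ax":0,"ay":0,"az":0,"dx":-3,"dy":-2,"dz":0,"fingers":10},{"ax":0,"ay":0,"az":0,"dx":-5,"dy":-2,"dz":0,"fingers":10},{"ax":0,"ay":0,"az":0,"dx":-5,"dy":-2,"dz":0,"fingers":10}]'
python3 -m inch '[{"ax":0,"ay":0,"az":0,"dx":-3,"dy":0,"dz":0,"fingers":10},{"ax":0,"ay":0,"az":0,"dx":-5,"dy":0,"dz":0,"fingers":10},{"ax":0,"ay":0,"az":0,"dx":-5,"dy":0,"dz":0,"fingers":10}]'
```

```text
clock: 15.28
tool_pos: [0.4582, 0.077, 0.0467]
orientation: [-179.8, 0.1, -86.7]
force: [5.6, 0.9, -0.5]
opening: 0.0175
clock: 15.65
tool_pos: [0.4579, 0.0787, 0.0468]
orientation: [-179.9, -0.2, -86.6]
force: [17.6, -22.9, -0.3]
opening: 0.0173
```

It's against the stop (−23 N along y after about 137 mm of travel). I'll ease off slightly, let go, rise, and check that it's home.

```bash
python3 -m inch '[{"ax":0,"ay":0,"az":0,"dx":1.5,"dy":-1.5,"dz":0,"fingers":10},{"ax":0,"ay":0,"az":0,"dx":1.5,"dy":-1.5,"dz":0,"fingers":50},{"ax":0,"ay":0,"az":0,"dx":1.5,"dy":-1.5,"dz":0,"fingers":50},{"ax":0,"ay":0,"az":0,"dx":1.5,"dy":-1.5,"dz":0,"fingers":50},{"ax":0,"ay":0,"az":0,"dx":1.5,"dy":-1.5,"dz":-40,"fingers":50},{"ax":0,"ay":0,"az":0,"dx":1.5,"dy":-1.5,"dz":-90,"fingers":50},{"ax":0,"ay":0,"az":0,"dx":1.5,"dy":-1.5,"dz":-150,"fingers":40},{"ax":0,"ay":0,"az":0,"dx":1.5,"dy":-1.5,"dz":-195,"fingers":0}]'
python3 -m inch '[{"ax":0,"ay":0,"az":0,"dx":0,"dy":0,"dz":-10,"fingers":0},{"ax":0,"ay":0,"az":0,"dx":0,"dy":0,"dz":-10,"fingers":0}]'
python3 - <<'E'
from h import *
np.set_printoptions(precision=4,suppress=True)
for n in ('side','top','wrist'):
  s=snap(n,n+'8.png')
  for t,z in(('handle_top',.085),('knob_top',.206),('press',0)):
    for r in landmark_of(t,n)[:2]: print(t,n,np.round(r['position'],1),round(r['score'],2),atz(s,r['position'],z))
a=cv2.imread('pics/side8.png')[110:260,210:360]; b=cv2.imread('pics/top8.png')[130:260,140:300]
cv2.imwrite('pics/c8.png',np.hstack([cv2.resize(a,(400,400),interpolation=2),cv2.resize(b,(400,400),interpolation=2)]))
E
```

```text
clock: 16.65
tool_pos: [0.4579, 0.0799, 0.2437]
orientation: [-179.9, 0.1, -86.7]
force: [1.2, 0.8, -0.6]
opening: 0.0355
clock: 16.9
tool_pos: [0.4576, 0.0799, 0.251]
orientation: [-180.0, 0.0, -86.7]
force: [1.0, 0.1, -0.3]
opening: 0.0151
handle_top side [281.7 197.1] 0.87 [0.4584 0.0771 0.085 ]
knob_top side [280.3 136.4] 0.6 [0.4515 0.181  0.206 ]
handle_top top [222.6 202.9] 0.71 [0.4553 0.0771 0.085 ]
press top [198.1 208.1] 0.79 [0.4484 0.1562 0.    ]
knob_top wrist [279.8 362.6] 0.6 [0.4516 0.1639 0.206 ]
press wrist [280.  248.3] 0.71 [0.4505 0.1642 0.    ]
```

View pics/c8.png

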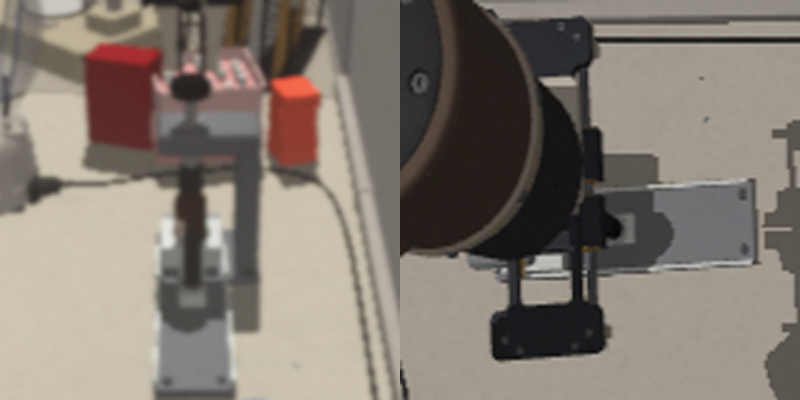

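View pics/wrist8.png

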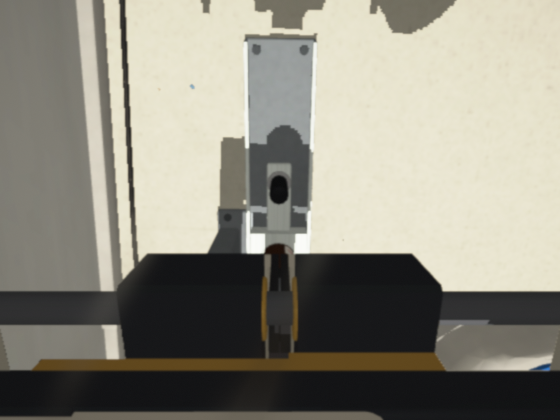

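The carriage is home and the vial stands upright under the head. From the handle position plus 85 mm, the knob is at about (0.453,0.164), which agrees with the detections. I'll move above it with the fingers shut.

```bash
python3 -m inch '[{"ax":0,"ay":0,"az":0,"dx":-30,"dy":0,"dz":0,"fingers":0},{"ax":0,"ay":0,"az":0,"dx":-65,"dy":0,"dz":0,"fingers":0},{"ax":0,"ay":0,"az":0,"dx":-84,"dy":0,"dz":10,"fingers":0},{"ax":0,"ay":0,"az":0,"dx":-84,"dy":0,"dz":30,"fingers":0},{"ax":0,"ay":0,"az":0,"dx":-84,"dy":0,"dz":38,"fingers":0},{"ax":0,"ay":0,"az":0,"dx":-84,"dy":0,"dz":38,"fingers":0}]'
python3 - <<'E'
from h import *
np.set_printoptions(precision=4,suppress=True)
tp=get_obs()['tool_pos']
s=snap('side','s9.png'); w=snap('wrist','w9.png')
print(tp,'tcp px',proj(s,tp),proj(w,tp))
for n,S in(('side',s),('wrist',w)):
  for r in trace('knob_top',n)[:2]: print(n,np.round(r['bbox'],1),r['score'])
print('knob exp',cbox(s,cyl(.453,.164,.19,((20,0),(20,16)))),cbox(w,cyl(.453,.164,.19,((20,0),(20,16)))))
a=cv2.imread('pics/s9.png')[90:210,220:340]; b=cv2.imread('pics/w9.png')
cv2.imwrite('pics/c9.png',np.hstack([cv2.resize(a,(400,400),interpolation=2),cv2.resize(b,(400,400),interpolation=2)]))
E
```

```text
clock: 18.25
tool_pos: [0.4528, 0.1631, 0.2125]
orientation: [179.9, -0.1, -86.7]
force: [-0.1, -0.2, 0.1]
opening: 0.0005
[0.4528 0.1631 0.2125] tcp px [280.5398 136.7364] [278.4767 271.9896]
side [281.1 158.1  16.8  38.3] 0.7
wrist [277.6 255.6  68.4  67.2] 0.94
wrist [280.4 132.7  69.2 108.2] 0.41
knob exp [272.8345 135.958  288.4828 147.9726] [237.2448 219.8515 318.5044 304.366 ]
```

View pics/c9.png

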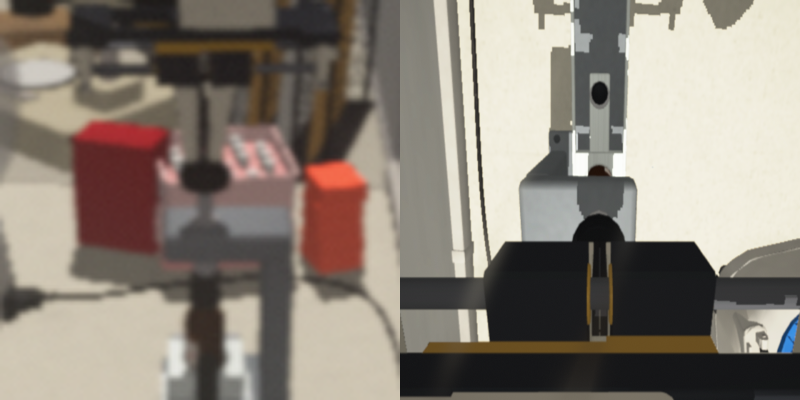

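The fingers are centred over the knob (wrist, about (278,256)). I'll press in stages.

```bash
python3 -m inch '[{"ax":0,"ay":0,"az":0,"dx":-1,"dy":0,"dz":3,"fingers":0},{"ax":0,"ay":0,"az":0,"dx":-1,"dy":0,"dz":6,"fingers":0},{"ax":0,"ay":0,"az":0,"dx":-1,"dy":0,"dz":9,"fingers":0},{"ax":0,"ay":0,"az":0,"dx":-1,"dy":0,"dz":11,"fingers":0},{"ax":0,"ay":0,"az":0,"dx":-1,"dy":0,"dz":11,"fingers":0}]'
python3 -m inch '[{"ax":0,"ay":0,"az":0,"dx":0,"dy":0,"dz":2,"fingers":0},{"ax":0,"ay":0,"az":0,"dx":0,"dy":0,"dz":5,"fingers":0},{"ax":0,"ay":0,"az":0,"dx":0,"dy":0,"dz":7,"fingers":0},{"ax":0,"ay":0,"az":0,"dx":0,"dy":0,"dz":7,"fingers":0},{"ax":0,"ay":0,"az":0,"dx":0,"dy":0,"dz":7,"fingers":0}]'
```

```text
clock: 19.08
tool_pos: [0.453, 0.1646, 0.2022]
orientation: [-180.0, -0.0, -86.7]
force: [-1.4, -0.9, 4.1]
opening: 0.0006
clock: 19.7
tool_pos: [0.453, 0.1646, 0.1958]
orientation: [-180.0, 0.0, -86.7]
force: [-4.0, -0.8, 10.7]
opening: 0.0002
```

```bash
python3 -m inch '[{"ax":0,"ay":0,"az":0,"dx":0,"dy":0,"dz":2,"fingers":0},{"ax":0,"ay":0,"az":0,"dx":0,"dy":0,"dz":4,"fingers":0},{"ax":0,"ay":0,"az":0,"dx":0,"dy":0,"dz":5.2,"fingers":0},{"ax":0,"ay":0,"az":0,"dx":0,"dy":0,"dz":5.2,"fingers":0},{"ax":0,"ay":0,"az":0,"dx":0,"dy":0,"dz":5.2,"fingers":0},{"ax":0,"ay":0,"az":0,"dx":0,"dy":0,"dz":5.2,"fingers":0}]'
python3 - <<'E'
from h import *
np.set_printoptions(precision=4,suppress=True)
s=snap('side','s10.png'); w=snap('wrist','w10.png')
for i in range(3):
  o=get_obs();print(o['clock'],o['tool_pos'],o['force']); snap('top')
a=cv2.imread('pics/s10.png')[110:260,210:360]; b=cv2.imread('pics/w10.png')
cv2.imwrite('pics/c10.png',np.hstack([cv2.resize(a,(500,500),interpolation=2),cv2.resize(b,(300,500),interpolation=2)]))
E
```

```text
clock: 20.45
tool_pos: [0.4531, 0.1646, 0.1911]
orientation: [-179.9, 0.0, -86.7]
force: [-6.7, -1.3, 15.1]
opening: 0.0005
20.55 [0.4531 0.1646 0.1911] [-6.1423 -0.0403 14.618 ]
20.6 [0.453  0.1646 0.1911] [-7.2762 -0.7334 14.6068]
20.65 [0.453  0.1645 0.1911] [-6.6533 -1.1531 15.3037]
```

View pics/c10.png

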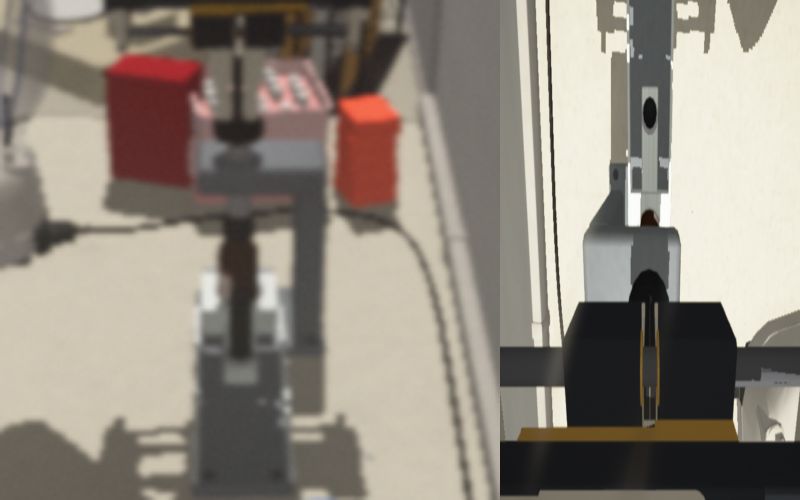

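```bash
python3 - <<'E'
from h import *
w=snap('side')
for t in('handle_top',):
  print([(np.round(r['position'],1),atz(w,r['position'],.085)) for r in landmark_of(t,'side')[:1]])
for r in trace('vial','side')[:5]: print(np.round(r['bbox'],1),r['score'])
o=get_obs();print(o['tool_pos'],o['force'])
close_job()
E
```

```text
[(array([281.7, 197.6]), array([0.45849262, 0.07464249, 0.085     ]))]
[232.8 290.   15.1  38.6] 0.97
[216.6 352.   22.1  46.4] 0.89
[264.4 292.   18.   39.7] 0.69
[281.5 189.2  14.7  22.8] 0.64
[0.45305745 0.164582   0.19107133] [-6.37602988 -0.42285552 14.67627053]
the job is handed in; nothing more can be done
```

I stood the brown vial upright in the nest and let go of it. Then I slid the carriage home by its handle, pressed the knob down about 15 mm with the shut fingers, and handed the job in while still holding it there.

Last checks:
- **Knob:** the fingertips were at z = 0.1911 m (target 0.191) with about 14.7 N upward. That matches the springs with the foot bearing on the cap. I could not see the gauge post clearly enough to confirm the level by eye.
- **Carriage:** it met the stop with a 23 N reaction after about 137 mm of travel. At the end, the side camera put the handle 2–4 mm short of where I let go of it (y = 0.0746 against 0.077–0.079), which is within that camera's scatter. The carriage wasn't touched after I let go.
- **Vial:** it stood upright under the head in the last picture.
- **Other bottles:** I didn't touch the dropper, the reagent bottle or the red look-alikes. The red ones still showed in their places at the end; I did not re-measure the dropper or the reagent bottle.
- **Side load:** about 6.5 N sideways remained on the fingers while holding the knob. This was not expected, but it held steady.

The first move command was refused because its rows were incomplete. Nothing moved, and I resent it with full rows.

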